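Level the switch test plate with its two foot screws

TASK

Level the small metal test plate on the bench mat: turn its two winged foot screws as far as each needs, until the bubble of the round vial lies wholly inside the small black ring at the centre of the vial, then let go.

Things in the scene. Friction and masses are not known exactly. Their poses are not given: they have to be found in the camera images.
- near_screw_grip (a point): Wing knob of the foot screw at the plate's left end, robot's side: dark bar 46 long x 12 thick x 26 mm high on a 30 mm flange. Point: on its upright turning axis, 12 mm under the bar's top, 22 above the plate; x along the bar. Clockwise from above lifts this side: the bubble moves 11 mm per rad along the vial's -x, towards the robot. Starts up to 1.35 rad off level, either way.
- far_screw_grip (a point): Like wing knob at the plate's right end, side away from the robot: dark bar 46 long x 12 thick x 26 mm high on a 30 mm flange. Point: on its upright turning axis, 12 mm under the bar's top, 22 above the plate; x along the bar. Clockwise from above lifts this end: the bubble moves 11 mm per rad along the vial's -y, to the right. Starts about 0.6 to 1.45 rad too high.
- vial (a point): Centre of the round vial (68 mm across, black ring of 22 mm inner diameter at its middle) in the fixed-footed bright plate, 200 x 120 mm, top 41 mm above the table, tilting up to 3 degrees. Plate axes: x to the far side, y to the left end, z up. Near screw at x -24, y +80 mm, far screw at +30, -70. Third foot (far left) has a low round cap; a rocker switch 25 mm high is fixed mid far side.
- bubble (a point): Centre of the bubble: whitish disc, 14 mm across with a dark rim, in the vial's pale 60 mm window. It moves to the high side of the plate, follows within half a second, and starts up to 22 mm from the vial's centre. Each screw shifts it along one plate axis only; both screws stay as left (0.12 N m) and turn 1.8 rad either way from level.

How it is judged:
At the end, for the whole second after the job is handed in: The bubble lies wholly inside the ring: its centre is within 4 mm of the vial's centre, and stays there with both screws let go (horizontal distance between bubble and vial below 0.004 m); the robot touches nothing.
It also fails if it takes over 51 s, if anything falls off the work surface, if the arm or the gripper's body presses on something with over 40 N, if the wrist force passes 120 N, or if a joint passes its speed limit or range.

ROBOT

A 6-joint arm with a two-finger parallel gripper is mounted at the origin on a cart in front of the work surface, level with it; the furniture and walls round the work are solid. World frame = base frame: x ahead of the robot, y to its left, z up, the work surface at z = 0. Lengths are in m, angles in rad, forces in N, time in s.
With the tool pointing down it reaches from about 0.35 to 0.775 m from the base axis. Payload 7.3 kg.
Tool frame: the origin (TCP) lies at the very end of the fingers, on their centre line; the grasp point (between the pads) lies 19 mm behind it; z points along the fingers, x is the direction in which the jaws open and shut, and the axes are right-handed (so a half turn about z gives the same grasp; the last joint's range is limited). The gripper opens to 92 mm and grips with 3 to 60 N. Pads are 19 mm wide; open, the fingers measure 130 mm over their backs; the gripper's body (75 mm by 190 mm) begins 47 mm behind the grasp point.
Start: joints at [1.085, 0.342, 1.524, -0, 1.275, -0.146], TCP at [0.175, 0.495, 0.227] pointing down, gripper open.
Joint ranges: [-2.53, 2.53], [-0.77, 2.02], [0.04, 2.7], [-1, 4.14], [0.28, 2.66], [-3.11, 3.11]. Speed limits (rad/s): [2.57, 2.57, 3.14, 3.14, 3.14, 3.14].

INTERFACE

Orientations are given as [roll, pitch, yaw] about the fixed x, y, z axes, in that order (R = Rz(yaw) Ry(pitch) Rx(roll)).
In Python, from cell import robot, read_camera, nets gives the robot as it stands. The module is installed in compiled form; this text tells all that it offers.
- The arm moves only by the tool carry_out, never from a script. Its arguments are lists of equal length, an entry for each row: "translation": the shift along the tool's x, y, z in m, a list of three; "turn": the turn, a rotation vector about the tool's x, y, z in rad, a list of three; "gripper": the gripper's target within -1 to 1 (shut at 1, half-way at 0, fully open at -1). A call has 1 to 10 rows; each row shifts and turns the commanded pose from where the row before left it, along the tool's axes as they then stand; what a row does not reach is not made up. A row lasts 1/10 s, in which the tool goes at most 50 mm and 8.59 degrees, less where a joint would pass 70% of its speed; a pose out of reach is approached as far as the arm can. A call with a gripper value outside its range is refused whole. The fingers move at their own pace and stop on an object; "squeeze" is the grip in N (left out, the last holds). Time passes only in rows, so rows that do not move let the fingers close. It gives the time, the measured TCP pose, the force and the opening at its end, in the units of the state.
- robot.observe(): the state, without advancing time (a new reading comes with each control period).
- read_camera(name): name is "side" or "top" or "wrist"; returns a dict with "img" (400x640x3 uint8, red, green, blue), "fx", "fy", "cx", "cy" (pixels), "world_from_camera" (4x4, takes a point from camera to world coordinates). Camera axes: x right, y down, z forward; pixel columns grow to the right and rows downward; lengths in m; the calibration is good to about 2 mm. A picture is of the moment at which its call begins. There is no depth.
- robot.hand_in(): hands the job in, once; it reports no verdict.
Trained networks look in a picture, given as the dict that the camera call returned (one of the last four; its "shot" number tells which), for a name from the list of things; names that differ only in an ending like _2 or _b are one class to them, and where a whole thing is asked for, a point or a joint stands for the part that bears it (a point fixed in the world has none). Each returns a list of dicts, best first, with "score" (0 to 1); they miss things now and then, are a little off and sometimes report something else, mostly with a low value. They report only what shows in the picture. A call takes as long as a camera call.
- nets.regions_of(picture, name): "region" (400x640 bool, what is visible of it) and "pixel" ([column, row] in pixels, amid what is visible of it).
- nets.tip_of(picture, name): "pixel" ([column, row] in pixels: a listed point, or the origin of a listed thing).
The state is a dict: "time": time; "qpos": joint angles; "qvel": joint speeds; "joint_efforts": joint torques, N m; "tool_pos": TCP position; "tool_rot": TCP orientation; "contact_force": force on the tool from outside, world axes, zero at the start; "torque": the same for the moment, N m; "opening": finger opening in m.
Only numpy, scipy, OpenCV 4.12 (cv2) and the standard library are available. Lean on these libraries where they do the work, as an engineer would, in place of code of your own. Each camera call takes 0.05 s, during which the arm holds its last target. There are 200 camera calls.

## Working session

There is one attempt and no reset: what is moved stays moved. The work goes in short steps, Python scripts to look and compute and a tool call to move; the robot and the scene stay as the last step left them, time stands still between calls to the robot, and variables do not carry over. Pictures are saved under pics/ and viewed, about 8 in all and at most 12, crops included, and the job is handed in when it is done.

Besides the shell and the picture viewer there is one more tool, called after ">>>" as name(argument=value, ...), one argument or row to a line, values as JSON. carry_out: Moves the arm, as the interface text tells. Its arguments: {"type":"object","properties":{"translation":{"type":"array","items":{"type":"array","items":{"type":"number"}}},"turn":{"type":"array","items":{"type":"array","items":{"type":"number"}}},"gripper":{"type":"array","items":{"type":"number"}},"squeeze":{"type":"number"}},"required":["translation","turn","gripper"]}

```bash
mkdir -p pics; cat > h.py <<'E'
import numpy as np, cv2
from cell import robot, read_camera, nets
def save(p,n): cv2.imwrite(f'pics/{n}.png',p['img'][:,:,::-1])
def ray(p,px):
    T=p['world_from_camera']; d=np.array([(px[0]-p['cx'])/p['fx'],(px[1]-p['cy'])/p['fy'],1.])
    return T[:3,3],T[:3,:3]@d
def at_z(p,px,z):
    o,d=ray(p,px); return o+d*(z-o[2])/d[2]
def tri(obs):
    A=np.zeros((3,3));b=np.zeros(3)
    for p,px in obs:
        o,d=ray(p,px);d=d/np.linalg.norm(d);M=np.eye(3)-np.outer(d,d);A+=M;b+=M@o
    return np.linalg.solve(A,b)
def proj(p,X):
    T=p['world_from_camera'];c=T[:3,:3].T@(np.asarray(X)-T[:3,3]);return [p['fx']*c[0]/c[2]+p['cx'],p['fy']*c[1]/c[2]+p['cy']]
E
python3 - <<'E'
from h import *
np.set_printoptions(precision=4,suppress=True)
s=robot.observe();print(s)
P={}
for c in ['side','top','wrist']:
    p=read_camera(c);P[c]=p;save(p,c+'0');print(c,p['fx'],p['world_from_camera'])
    for n in ['near_screw_grip','far_screw_grip','vial','bubble']:
        print(n,[(np.round(r['pixel'],1),round(r['score'],2)) for r in nets.tip_of(p,n)[:3]])
cv2.imwrite('pics/both0.png',cv2.resize(np.vstack([P['side']['img'],P['top']['img']])[:,:,::-1],(480,600)))
E
```

```text
{'time': 0.0, 'qpos': array([ 1.085 ,  0.3427,  1.525 ,  0.    ,  1.2754, -0.146 ]), 'qvel': array([-0.0025, -0.0004, -0.0015, -0.0012, -0.0002,  0.0004]), 'joint_efforts': array([  0.0005, -43.1232, -24.4218,   0.0717,   0.0559,  -0.0002]), 'tool_pos': array([0.1748, 0.4946, 0.2261]), 'tool_rot': array([-3.1414,  0.0015,  1.231 ]), 'contact_force': array([-0.222 ,  0.6122, -0.0526]), 'torque': array([-0.0084,  0.0073, -0.0018]), 'opening': 0.09190760084019468}
side 413.1010025920645 [[-0.9995  0.0073 -0.0302  0.5018]
 [ 0.0276  0.6583 -0.7523  0.6926]
 [ 0.0144 -0.7527 -0.6582  0.6583]
 [ 0.      0.      0.      1.    ]]
near_screw_grip [(array([360.5, 284.1]), 0.83)]
far_screw_grip [(array([329. , 221.4]), 0.52)]
vial [(array([343.8, 257.4]), 0.61)]
bubble [(array([337.9, 250.7]), 0.45)]
top 413.0815103431222 [[-0.027  -0.9902  0.1372  0.3342]
 [-0.9989  0.032   0.0339  0.0577]
 [-0.0379 -0.1361 -0.99    0.9248]
 [ 0.      0.      0.      1.    ]]
near_screw_grip [(array([250.5, 221.4]), 0.7)]
far_screw_grip [(array([316.3, 199. ]), 0.5)]
vial [(array([288.1, 210.4]), 0.81)]
bubble [(array([293.1, 206.5]), 0.59)]
wrist 279.6185284466676 [[ 0.3337  0.9135  0.2326  0.1121]
 [ 0.9427 -0.3235 -0.0817  0.5167]
 [ 0.0007  0.2465 -0.9691  0.3844]
 [ 0.      0.      0.      1.    ]]
near_screw_grip []
far_screw_grip []
vial []
bubble []
```

```bash
python3 - <<'E'
from h import *
np.set_printoptions(precision=4,suppress=True)
a=read_camera('side');b=read_camera('top')
for n in ['near_screw_grip','far_screw_grip','vial','bubble']:
    pa=nets.tip_of(a,n);pb=nets.tip_of(b,n)
    if pa and pb: print(n,tri([(a,pa[0]['pixel']),(b,pb[0]['pixel'])]))
def crop(p,u,v): return cv2.resize(p['img'][v:v+125,u:u+200,::-1],(800,500),interpolation=cv2.INTER_CUBIC)
cv2.imwrite('pics/tc.png',crop(b,190,145)); cv2.imwrite('pics/sc.png',crop(a,250,190))
E
```

```text
near_screw_grip [0.4118 0.234  0.0631]
far_screw_grip [0.4566 0.0807 0.0714]
vial [0.4332 0.1549 0.0483]
bubble [0.4461 0.1358 0.0361]
```

View pics/both0.png

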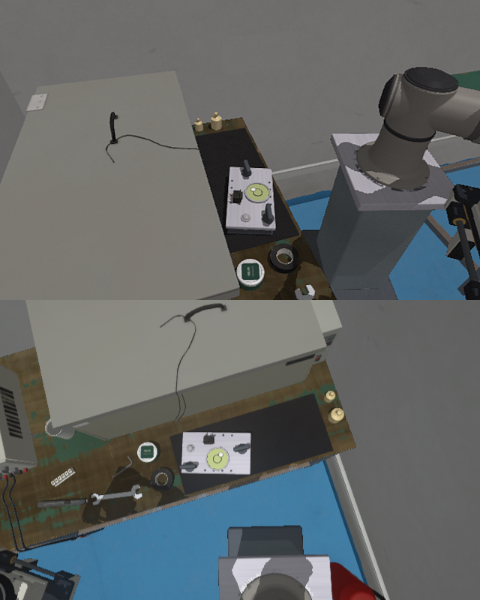

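View pics/tc.png

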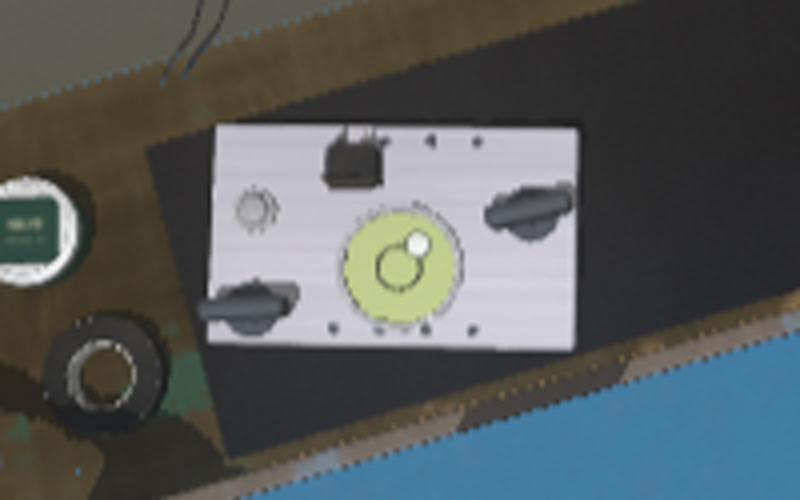

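The top crop shows the bubble (418,243) up and right of the ring (400,267). The near bar is roughly level around (250,303) and the far bar is tilted around (530,205). Next I need the cabinet clearance and the bar angles.

View pics/top0.png

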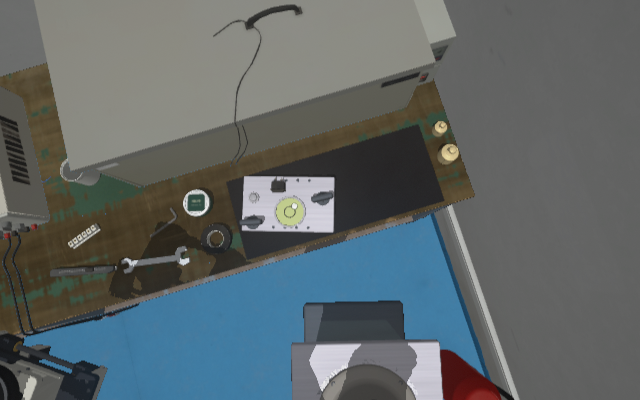

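View pics/sc.png

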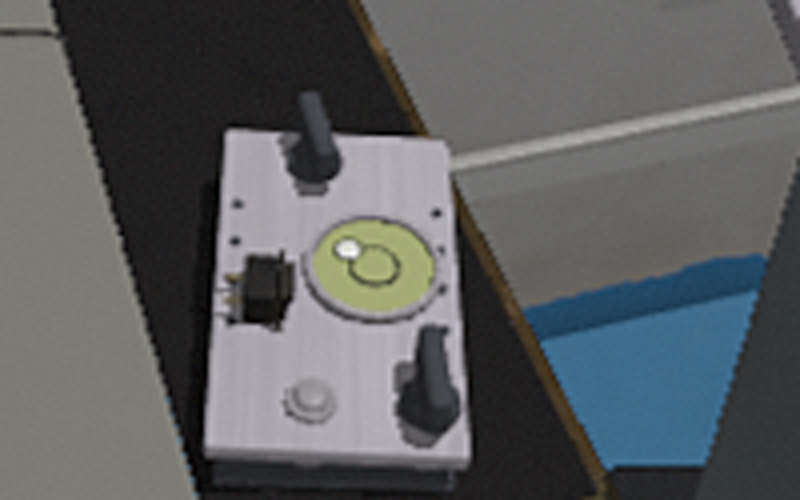

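```bash
python3 - <<'E'
from h import *
np.set_printoptions(precision=4,suppress=True)
a=read_camera('side');b=read_camera('top')
def pl(p,u,v):
    o,d1=ray(p,u);_,d2=ray(p,v);n=np.cross(d1,d2);n/=np.linalg.norm(n);return n,n@o
n1,c1=pl(a,(266.2,200),(299,310));n2,c2=pl(b,(72,170),(435,65))
for y in (0.05,0.25): print('edge',np.linalg.solve([n1,n2,[0,1,0]],[c1,c2,y]))
print('base',at_z(b,(140,186),0),at_z(b,(410,108),0))
c=lambda u,v:(190+u/4,145+v/4)
print('plate corners',[at_z(b,c(*q),.041)[:2] for q in [(217,124),(578,128),(575,351),(208,343)]])
print('ring',at_z(b,c(400,267),.041),'bub',at_z(b,c(418,243),.041))
# bar ends, top 0.075/0.083
s=lambda u,v:(250+u/4,190+v/4)
print('near bar',at_z(b,c(200,310),.073),at_z(b,c(283,300),.073), 'far bar',at_z(b,c(486,213),.082),at_z(b,c(573,195),.082))
print('side near',at_z(a,s(432,330),.073),'side far',at_z(a,s(311,95),.082))
E
```

```text
edge [0.6099 0.05   0.2487]
edge [0.5572 0.25   0.2514]
base [0.5082 0.5034 0.    ] [ 0.6701 -0.1257  0.    ]
plate corners [array([0.5149, 0.2517]), array([0.5059, 0.0541]), array([0.3849, 0.0595]), array([0.395 , 0.2569])]
ring [0.4329 0.1524 0.041 ] bub [0.4457 0.1425 0.041 ]
near bar [0.4101 0.2538 0.073 ] [0.414  0.2103 0.073 ] far bar [0.455  0.1031 0.082 ] [0.4629 0.0579 0.082 ]
side near [0.4131 0.2157 0.073 ] side far [0.4621 0.0683 0.082 ]
```

>>> carry_out(
  translation=[
    [-0.0167,0.031,0.0066],
    [-0.0167,0.031,0.0066],
    [-0.0167,0.031,0.0066],
    [-0.0167,0.031,0.0066],
    [-0.0167,0.031,0.0066],
    [-0.0167,0.031,0.0066],
    [-0.0167,0.031,0.0066],
    [-0.0167,0.031,0.0066],
    [-0.0167,0.031,0.0066],
    [-0.0167,0.031,0.0066],
  ],
  turn=[
    [0,0,0],
    [0,0,0],
    [0,0,0],
    [0,0,0],
    [0,0,0],
    [0,0,0],
    [0,0,0],
    [0,0,0],
    [0,0,0],
    [0,0,0],
  ],
  gripper=[0,0,0,0,0,0,0,0,0,0],
)

```text
time: 2.35
tool_pos: [0.4125, 0.2331, 0.1607]
tool_rot: [3.141, -0.0, 1.231]
contact_force: [0.2, -0.0, -0.1]
opening: 0.0458
```

>>> carry_out(
  translation=[
    [0,0,0],
    [0,0,0],
    [0,0,0],
    [0,0,0],
    [0,0,0],
    [0,0,0],
    [0,0,0],
    [0,0,0],
    [0,0,0],
  ],
  turn=[
    [0,0,0.1425],
    [0,0,0.1425],
    [0,0,0.1425],
    [0,0,0.1425],
    [0,0,0.1425],
    [0,0,0.1425],
    [0,0,0.1425],
    [0,0,0.1425],
    [0,0,0],
  ],
  gripper=[0,0,0,0,0,0,0,0,0],
)

```text
time: 3.25
tool_pos: [0.4117, 0.2343, 0.1608]
tool_rot: [-3.141, -0.0, 0.09]
contact_force: [0.4, -0.2, -0.8]
opening: 0.0458
```

```bash
cat > look.py <<'E'
from h import *
import sys
np.set_printoptions(precision=4,suppress=True)
P={c:read_camera(c) for c in ('wrist','top','side')}
s=robot.observe();print(s['time'],s['tool_pos'],s['tool_rot'],s['opening'],s['contact_force'],s['qpos'])
for n in ['near_screw_grip','far_screw_grip','vial','bubble']:
    o=[]
    for c,p in P.items():
        r=nets.tip_of(p,n)
        if r: print(n,c,np.round(r[0]['pixel'],1),round(r[0]['score'],2),at_z(p,r[0]['pixel'],.065 if 'grip' in n else .041)[:2]); o.append((p,r[0]['pixel']))
    if len(o)>1: print('   tri',tri(o))
save(P['wrist'],sys.argv[1])
if len(sys.argv)>2: cv2.imwrite(f'pics/{sys.argv[1]}t.png',cv2.resize(P['top']['img'][145:270,190:390,::-1],(800,500),interpolation=cv2.INTER_CUBIC))
E
python3 look.py w1
```

```text
3.4 [0.4116 0.2342 0.1607] [-3.1415 -0.0001  0.0944] 0.04552079406423551 [ 0.5116  0.0467 -0.7306] [0.3553 0.3176 1.7602 0.     1.0637 0.2609]
near_screw_grip wrist [313.7 199.7] 0.72 [0.4075 0.2378]
near_screw_grip top [249.3 223.6] 0.47 [0.4079 0.236 ]
near_screw_grip side [358.8 283. ] 0.54 [0.4127 0.2331]
   tri [0.4094 0.2361 0.0662]
far_screw_grip top [321.6 198.1] 0.64 [0.4571 0.0827]
far_screw_grip side [326.8 220.6] 0.41 [0.4637 0.0708]
   tri [0.4601 0.0816 0.074 ]
vial wrist [331.7 271.5] 0.92 [0.4342 0.1533]
vial top [287.7 212. ] 0.56 [0.4326 0.1574]
vial side [343.7 256.8] 0.87 [0.4328 0.1497]
   tri [0.4329 0.1566 0.0482]
bubble wrist [339.9 283. ] 0.53 [0.4447 0.1401]
bubble top [296.5 207.7] 0.49 [0.4413 0.1382]
bubble side [335.2 251.8] 0.43 [0.4489 0.1362]
   tri [0.4451 0.1379 0.04  ]
```

View pics/w1.png

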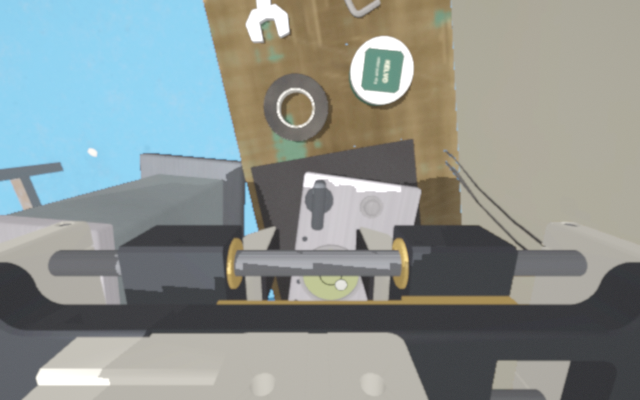

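The wrist view shows the near bar almost upright in the image, from (320,182) to (318,228), with the ring and bubble at (331,278) and (341,285). I'll measure the bar direction from the region.

```bash
python3 - <<'E'
from h import *
np.set_printoptions(precision=4,suppress=True)
p=read_camera('wrist'); g=cv2.cvtColor(p['img'],cv2.COLOR_RGB2GRAY)
print(g[178:234:2,300:340:2])
E
```

```text
[[ 87  92 210 255 255 255 255 255 255 255 254 254 255 254 255 255 255 255
  255 254]
 [ 90  98 220 255 255 255 255 255 192 138 119 122 155 196 233 255 255 255
  255 255]
 [ 87 108 231 255 255 255 255 229 122 118 113 106 108 178 202 220 248 255
  255 255]
 [ 90 121 247 255 255 255 255 188 151 152 147 141 121 162 200 199 209 248
  255 255]
 [ 87 124 239 255 255 255 244 162 166 165 159 151 134 161 200 199 200 210
  225 227]
 [ 88 117 188 200 194 172 133 110 125 125 123 118 110 126 182 198 200 200
  203 204]
 [ 88 134 191 194 149 109 106 104 108 108 109 106 101 104 119 173 199 200
  203 203]
 [ 88 146 194 174 113 109 109 108 107 110 109 106 102 104 107 120 187 201
  203 204]
 [ 90 153 190 138 107 108 104 105 107 108 106 105 100 104 106 111 167 201
  203 205]
 [ 93 162 178 113 107 107 100 105 108 109 108 105 100 103 106 107 136 197
  204 205]
 [100 173 174 108 106 107 102 103 108 109 108 106 100 105 105 107 121 194
  204 204]
 [104 183 176 106 106 108 103 105 108 110 108 104 101 107 106 107 122 196
  205 204]
 [114 187 178 108 107 107 102 104 108 109 107 104  99 106 106 108 128 198
  205 
[... 580 characters left out ...]
 205 205
  203 203]
 [188 199 199 199 202 192 120 108 108 108 105 108 172 200 200 202 204 205
  202 203]
 [191 200 199 200 202 187 115 106 109 107 104 109 179 199 200 203 205 205
  203 204]
 [194 199 199 200 202 184 112 107 107 105 104 110 181 200 200 204 205 204
  203 203]
 [195 199 198 200 202 182 109 107 106 107 104 114 190 201 201 203 205 205
  204 205]
 [197 200 198 200 202 187 116 107 107 105 104 119 191 201 200 205 205 203
  203 205]
 [197 199 199 201 202 198 148 112 106 104 108 155 196 201 202 205 206 203
  203 205]
 [199 200 199 201 203 202 194 178 162 161 173 195 200 201 202 205 205 202
  203 204]
 [199 200 199 201 203 201 200 201 201 201 200 201 200 200 203 205 204 202
  203 204]]
```

```bash
python3 - <<'E'
from h import *
np.set_printoptions(precision=4,suppress=True)
p=read_camera('wrist')
a,b=at_z(p,(319,187),.076),at_z(p,(317,229),.076)
print(a,b,(a+b)/2,np.linalg.norm(a-b),np.degrees(np.arctan2(*(a-b)[[1,0]])),p['world_from_camera'])
E
```

```text
[0.4109 0.2524 0.076 ] [0.4127 0.2132 0.076 ] [0.4118 0.2328 0.076 ] 0.039219904511374096 92.60981380432929 [[ 0.9959  0.0878  0.0222  0.405 ]
 [ 0.0906 -0.9652 -0.2452  0.2997]
 [-0.0001  0.2462 -0.9692  0.3184]
 [ 0.      0.      0.      1.    ]]
```

>>> carry_out(
  translation=[
    [0,0,0.026],
    [0,0,0.026],
    [0,0,0.026],
    [0,0,0.018],
    [0,0,0.009],
    [0,0,0],
  ],
  turn=[
    [0,0,0.02],
    [0,0,0],
    [0,0,0],
    [0,0,0],
    [0,0,0],
    [0,0,0],
  ],
  gripper=[0,0,0,0,0,0],
  squeeze=30,
)

```text
time: 4.7
tool_pos: [0.4111, 0.234, 0.0549]
tool_rot: [3.141, 0.002, 0.071]
contact_force: [0.5, -0.2, 0.3]
opening: 0.0462
```

>>> carry_out(
  translation=[
    [0,0,0],
    [0,0,0],
    [0,0,0],
    [0,0,0],
    [0,0,0],
    [0,0,0],
  ],
  turn=[
    [0,0,0],
    [0,0,0],
    [0,0,0],
    [0,0,0],
    [0,0,0],
    [0,0,0],
  ],
  gripper=[1,1,1,1,1,1],
)

```text
time: 5.3
tool_pos: [0.4125, 0.2345, 0.0562]
tool_rot: [-3.141, -0.002, 0.071]
contact_force: [2.9, -0.2, 0.1]
opening: 0.0118
```

>>> carry_out(
  translation=[
    [0,0,0],
    [0,0,0],
    [0,0,0],
    [0,0,0],
    [0,0,0],
    [0,0,0],
    [0,0,0],
    [0,0,0],
    [0,0,0],
    [0,0,0],
  ],
  turn=[
    [0,0,0.11],
    [0,0,0.11],
    [0,0,0.11],
    [0,0,0.11],
    [0,0,0.11],
    [0,0,0.11],
    [0,0,0.11],
    [0,0,0.11],
    [0,0,0.11],
    [0,0,0.11],
  ],
  gripper=[1,1,1,1,1,1,1,1,1,1],
)

```text
time: 6.3
tool_pos: [0.4149, 0.2344, 0.0574]
tool_rot: [-3.135, -0.003, -1.033]
contact_force: [7.3, -4.7, 7.6]
opening: 0.0116
```

>>> carry_out(
  translation=[
    [0,0,0],
    [0,0,0],
    [0,0,0],
    [0,0,0],
    [0,0,0],
  ],
  turn=[
    [0,0,0],
    [0,0,0],
    [0,0,0],
    [0,0,0],
    [0,0,0],
  ],
  gripper=[1,1,1,1,1],
)

```text
time: 6.8
tool_pos: [0.415, 0.2342, 0.0574]
tool_rot: [-3.135, -0.003, -1.029]
contact_force: [7.1, -4.9, 8.0]
opening: 0.012
```

```bash
python3 look.py w2 t; python3 - <<'E'
import cv2,numpy as np
a=cv2.imread('pics/w2.png');b=cv2.imread('pics/w2t.png')
cv2.imwrite('pics/w2b.png',np.vstack([cv2.resize(a,(480,300)),cv2.resize(b,(480,300))]))
E
```

```text
6.95 [0.415  0.2341 0.0574] [-3.1349 -0.003  -1.0288] 0.01197544039812337 [ 7.4224 -5.7515  7.3376] [ 0.3538  0.4701  1.8751 -0.0024  0.7893  1.3843]
near_screw_grip wrist [316.1 248.8] 0.89 [0.414  0.2345]
near_screw_grip top [290.9 210.3] 0.27 [0.4333 0.1479]
near_screw_grip side [357.7 282.8] 0.53 [0.4146 0.2326]
   tri [0.4131 0.1883 0.0082]
far_screw_grip top [320.2 198. ] 0.55 [0.4574 0.0856]
vial wrist [439.2 270.5] 0.73 [0.4348 0.1487]
vial top [290.7 214.2] 0.62 [0.4276 0.151 ]
vial side [341.1 256.4] 0.55 [0.4378 0.1485]
   tri [0.4335 0.1495 0.041 ]
bubble wrist [450.6 278.7] 0.64 [0.4339 0.1382]
bubble top [297.7 213.7] 0.37 [0.4282 0.1359]
   tri [0.4308 0.1355 0.0362]
```

View pics/w2b.png

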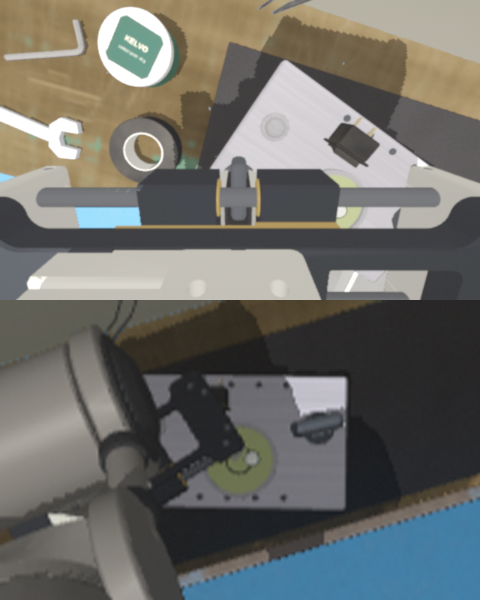

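The top view now shows the bubble level with the ring in x and about 12 mm to its right. The near screw is close enough, so I'll release it and go to the far knob.

>>> carry_out(
  translation=[
    [0,0,0],
    [0,0,0],
    [0,0,0],
    [0,0,-0.02],
    [0,0,-0.04],
    [0,0,-0.04],
  ],
  turn=[
    [0,0,0],
    [0,0,0],
    [0,0,0],
    [0,0,0],
    [0,0,0],
    [0,0,0],
  ],
  gripper=[0,0,0,0,0,0],
)

```text
time: 8.15
tool_pos: [0.4104, 0.234, 0.156]
tool_rot: [3.138, 0.001, -1.029]
contact_force: [1.4, 1.0, -0.3]
opening: 0.0453
```

>>> carry_out(
  translation=[
    [0.0311,0.0076,0],
    [0.0311,0.0076,0],
    [0.0311,0.0076,0],
    [0.0311,0.0076,0],
    [0.0311,0.0076,0],
  ],
  turn=[
    [0,0,0],
    [0,0,0],
    [0,0,0],
    [0,0,0],
    [0,0,0],
  ],
  gripper=[0,0,0,0,0],
)

```text
time: 8.65
tool_pos: [0.4589, 0.0805, 0.1554]
tool_rot: [3.141, 0.001, -1.029]
contact_force: [0.4, 0.7, 0.6]
opening: 0.0459
```

>>> carry_out(
  translation=[
    [0,0,0],
    [0,0,0],
    [0,0,0],
    [0,0,0],
    [0,0,0],
    [0,0,0],
    [0,0,0],
    [0,0,0],
    [0,0,0],
    [0,0,0],
  ],
  turn=[
    [0,0,-0.136],
    [0,0,-0.136],
    [0,0,-0.136],
    [0,0,-0.136],
    [0,0,-0.136],
    [0,0,-0.136],
    [0,0,-0.136],
    [0,0,-0.136],
    [0,0,-0.136],
    [0,0,0],
  ],
  gripper=[0,0,0,0,0,0,0,0,0,0],
)

```text
time: 9.65
tool_pos: [0.4586, 0.0816, 0.1553]
tool_rot: [-3.141, 0.001, 0.196]
contact_force: [1.3, 0.0, 0.7]
opening: 0.0464
```

```bash
python3 look.py w3; python3 -c "
import cv2;a=cv2.imread('pics/w3.png');cv2.imwrite('pics/w3c.png',cv2.resize(a[100:300,220:420],(600,600),interpolation=cv2.INTER_CUBIC))"
```

```text
9.8 [0.459  0.0815 0.1555] [-3.1413  0.0006  0.1919] 0.04598893991929257 [ 0.419  -0.3381 -0.153 ] [ 0.0111  0.3118  1.7859  0.0002  1.0445 -0.1809]
near_screw_grip wrist [296.6  10.6] 0.93 [0.4116 0.2324]
near_screw_grip side [357.3 282.6] 0.77 [0.4153 0.2321]
   tri [0.4135 0.2322 0.0653]
far_screw_grip wrist [318.8 206. ] 0.82 [0.4595 0.0812]
far_screw_grip side [322.5 220. ] 0.48 [0.4726 0.0689]
   tri [0.4661 0.0832 0.077 ]
vial wrist [310.3 120.5] 0.68 [0.4368 0.1544]
vial top [289.4 211.5] 0.64 [0.4335 0.1537]
vial side [345.  255.5] 0.75 [0.4299 0.1463]
   tri [0.4335 0.1536 0.049 ]
bubble wrist [303. 131.] 0.57 [0.4319 0.1437]
bubble top [294.1 211.8] 0.42 [0.4326 0.1436]
bubble side [338.8 251.2] 0.6 [0.4416 0.1347]
   tri [0.4354 0.1428 0.0486]
```

View pics/w3c.png

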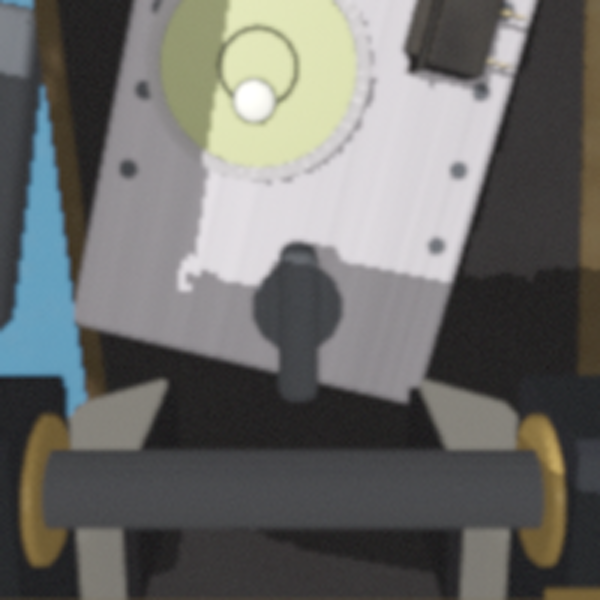

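The far bar lies upright at crop column 298, so the jaws are aligned with it. I'll descend, grip and turn it counter-clockwise.

>>> carry_out(
  translation=[
    [0,0,0.026],
    [0,0,0.026],
    [0,0,0.026],
    [0,0,0.015],
    [0,0,0.005],
    [0,0,0],
  ],
  turn=[
    [0,0,0],
    [0,0,0],
    [0,0,0],
    [0,0,0],
    [0,0,0],
    [0,0,0],
  ],
  gripper=[0,0,0,0,0,0],
)

```text
time: 11.0
tool_pos: [0.459, 0.0814, 0.0574]
tool_rot: [-3.141, 0.001, 0.195]
contact_force: [-0.4, 0.9, -0.3]
opening: 0.046
```

>>> carry_out(
  translation=[
    [0,0,0],
    [0,0,0],
    [0,0,0],
    [0,0,0],
    [0,0,0],
    [0,0,0],
  ],
  turn=[
    [0,0,0],
    [0,0,0],
    [0,0,0],
    [0,0,0],
    [0,0,0],
    [0,0,0],
  ],
  gripper=[1,1,1,1,1,1],
)

```text
time: 11.6
tool_pos: [0.4595, 0.0814, 0.0579]
tool_rot: [3.142, -0.001, 0.195]
contact_force: [0.2, -0.5, 0.2]
opening: 0.0118
```

>>> carry_out(
  translation=[
    [0,0,0],
    [0,0,0],
    [0,0,0],
    [0,0,0],
    [0,0,0],
    [0,0,0],
    [0,0,0],
    [0,0,0],
    [0,0,0],
    [0,0,0],
  ],
  turn=[
    [0,0,-0.1],
    [0,0,-0.1],
    [0,0,-0.1],
    [0,0,-0.1],
    [0,0,-0.1],
    [0,0,-0.1],
    [0,0,-0.1],
    [0,0,-0.1],
    [0,0,-0.1],
    [0,0,-0.1],
  ],
  gripper=[1,1,1,1,1,1,1,1,1,1],
)

```text
time: 12.6
tool_pos: [0.4589, 0.0811, 0.0571]
tool_rot: [-3.141, 0.001, 1.199]
contact_force: [1.8, -1.4, -6.7]
opening: 0.0114
```

>>> carry_out(
  translation=[
    [0,0,0],
    [0,0,0],
    [0,0,0],
    [0,0,0],
    [0,0,0],
  ],
  turn=[
    [0,0,0],
    [0,0,0],
    [0,0,0],
    [0,0,0],
    [0,0,0],
  ],
  gripper=[1,1,1,1,1],
)

```text
time: 13.1
tool_pos: [0.4588, 0.0812, 0.0575]
tool_rot: [-3.141, 0.001, 1.195]
contact_force: [0.6, -4.4, -7.2]
opening: 0.0117
```

>>> carry_out(
  translation=[
    [0,0,0],
    [0,0,0],
    [0,0,0],
    [0,0,-0.02],
    [0,0,-0.04],
    [0,0,-0.04],
    [0,0,0],
  ],
  turn=[
    [0,0,0],
    [0,0,0],
    [0,0,0],
    [0,0,0],
    [0,0,0],
    [0,0,0],
    [0,0,0],
  ],
  gripper=[0,0,0,0,0,0,0],
)

```text
time: 13.8
tool_pos: [0.4625, 0.0818, 0.1629]
tool_rot: [3.131, -0.005, 1.195]
contact_force: [0.6, -1.5, 0.4]
opening: 0.0459
```

```bash
python3 look.py w4 t; python3 - <<'E'
import cv2,numpy as np
a=cv2.imread('pics/w4.png');b=cv2.imread('pics/w4t.png')
cv2.imwrite('pics/w4b.png',np.vstack([cv2.resize(a,(480,300)),cv2.resize(b,(480,300))]))
E
```

```text
13.95 [0.459  0.0816 0.1575] [ 3.1415 -0.0004  1.195 ] 0.045800600718386 [1.0204 0.2547 0.2202] [ 0.0111  0.3088  1.7838  0.0004  1.0487 -1.1841]
near_screw_grip wrist [457.4  85.6] 0.77 [0.4106 0.2308]
near_screw_grip side [357.5 285.1] 0.92 [0.4155 0.2377]
   tri [0.4127 0.2334 0.0591]
far_screw_grip wrist [312.5 196.7] 0.57 [0.4555 0.08  ]
far_screw_grip side [326.9 220.3] 0.64 [0.4635 0.0699]
   tri [0.4592 0.079  0.0711]
vial wrist [373.5 145.1] 0.72 [0.4346 0.1525]
vial top [290.5 211. ] 0.88 [0.4345 0.1513]
vial side [344.1 256.9] 0.72 [0.432  0.1499]
   tri [0.4336 0.1517 0.0435]
bubble wrist [374.8 143.8] 0.63 [0.4339 0.154 ]
bubble side [339.3 255.6] 0.57 [0.4413 0.1464]
   tri [0.4375 0.1523 0.0463]
```

View pics/w4b.png

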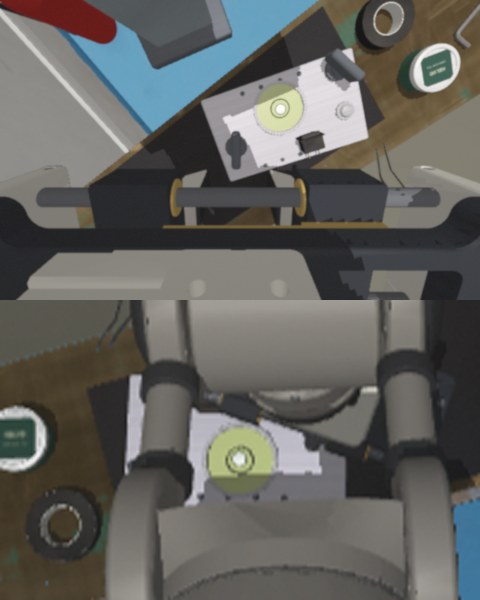

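Both views show the bubble centred in the ring. I'll check with one magnified crop and numbers, since time has passed with the screws free.

```bash
python3 - <<'E'
from h import *
np.set_printoptions(precision=4,suppress=True)
p=read_camera('wrist');t=read_camera('top');ims=[]
for q,(u,v) in ((p,(373,145)),(t,(289,211))):
    c=q['img'][v-30:v+30,u-30:u+30].astype(int)
    yy,xx=np.mgrid[v-30:v+30,u-30:u+30]
    near=np.hypot(xx-u,yy-v)<12
    w=near&(c.min(2)>200)
    green=(c[:,:,0]-c[:,:,2]>40)&(c[:,:,1]-c[:,:,2]>40)&(np.hypot(xx-u,yy-v)<28)
    hull=cv2.convexHull(np.argwhere(green)[:,::-1].astype(np.int32))
    e=cv2.fitEllipse(hull); vc=np.array(e[0])+[u-30,v-30]
    bc=np.array([xx[w].mean(),yy[w].mean()])
    print('bubble',bc,'window',vc,'offset mm',1000*(at_z(q,bc,.041)-at_z(q,vc,.041)),e[1])
    ims.append(cv2.resize(c[:,:,::-1].astype(np.uint8),(390,390),interpolation=cv2.INTER_CUBIC))
cv2.imwrite('pics/fin.png',np.hstack(ims)); print(robot.observe()['time'])
E
```

```text
bubble [377.4286 149.2269] window [375.5504 149.3082] offset mm [0.5932 1.7119 0.    ] (44.5092658996582, 55.82906723022461)
bubble [289.1111 210.9444] window [289.4602 211.4142] offset mm [1.0435 0.7387 0.    ] (24.807512283325195, 52.2429313659668)
14.65
```

View pics/fin.png

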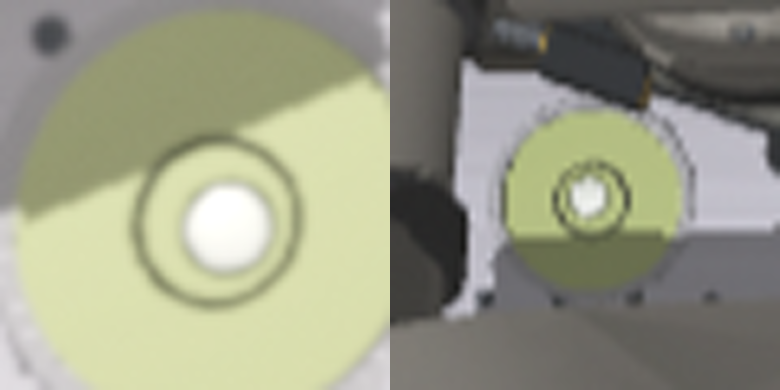

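The magnified views show the bubble well inside the ring. In the wrist crop the bubble is at (227,227) and the ring at (217,220), about 1.8 mm apart. In the top crop they are about 1 mm apart. The gripper is clear, about 75 mm above the knob.

```bash
python3 -c "
from cell import robot
print(robot.hand_in(), robot.observe()['time'])"
```

```text
the job is handed in; nothing more can be done
the job is handed in; nothing more can be done
```

The plate is levelled and the job is handed in. I turned the near screw 1.10 rad clockwise and the far screw 1.00 rad counter-clockwise, then let go of each and raised the gripper clear.

- **Bubble:** it lies inside the ring, about 1.8 mm off centre in the wrist camera and 1 to 1.3 mm in the top camera, against a limit of 4 mm. The two views differ by about 1 mm.
- **Forces and time:** the readings between moves stayed under about 12 N. The last clock reading before handing in was 14.65 s.
- **Disagreements:** the networks' position for the bubble in the side view was about 9 mm off the vial's centre. I set it aside because the magnified wrist and top pictures contradicted it. In the last top picture the net did not find the bubble at all, so I measured it there from the pixels.

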